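Pack the paint caddy

TASK

Gather the three small paint bottles with coloured nozzle caps (red, yellow and orange) from the table into the grey caddy, each standing upright on the floor of the well of its own colour. Leave the bottles with white caps where they stand on the table: the small green one, the big red one and the big yellow one do not belong in the caddy.

Things in the scene. Friction and masses are not known exactly. Their poses are not given: they have to be found in the camera images.
- red_bottle: small paint squeeze bottle, a round upright body 36 mm across and 78 mm high, tapering shoulder and nozzle above it to 93 mm in all; rose-red label band and rose-red nozzle cap; about 75 g; stands loose on the table. Origin: centre of its underside, z up. Grasp round the body from above. Belongs in the red well.
- yellow_bottle: small paint squeeze bottle, a round upright body 36 mm across and 78 mm high, tapering shoulder and nozzle above it to 93 mm in all; yellow label band and yellow nozzle cap; about 75 g; stands loose on the table. Origin: centre of its underside, z up. Grasp round the body from above. Belongs in the yellow well.
- orange_bottle: small paint squeeze bottle, a round upright body 36 mm across and 78 mm high, tapering shoulder and nozzle above it to 93 mm in all; pale orange (peach) label band and pale orange nozzle cap; about 75 g; stands loose on the table. Origin: centre of its underside, z up. Grasp round the body from above. Belongs in the orange well.
- green_bottle: small paint squeeze bottle, a round upright body 36 mm across and 78 mm high, tapering shoulder and nozzle above it to 93 mm in all; pale green label band and a white nozzle cap; about 75 g; stands loose on the table. Origin: centre of its underside, z up. Grasp round the body from above. Look-alike that does not belong in the caddy.
- big_red_bottle: large paint bottle, 48 mm across, 128 mm high, rose-red label band and a broad flat white screw lid; look-alike that does not belong in the caddy; stands loose on the table. Origin: centre of its underside, z up.
- big_yellow_bottle: large paint bottle, 48 mm across, 128 mm high, yellow label band and a broad flat white screw lid; look-alike that does not belong in the caddy; stands loose on the table. Origin: centre of its underside, z up.
- caddy: low fixed tray of grey painted metal, 90 mm (its x) by 242 mm (its y), floor 6 mm thick, long sides 18 mm and ends 26 mm high, with a low steel rod handle at each end (to 137 mm from the middle along y, top 28 mm high). It carries the three wells in a row along its y axis, 72 mm apart (at y = -72, 0 and +72 mm), in any order. Origin: centre of its underside, z up.
- well_red: red square plastic cup, open at the top, fixed in the caddy: 62 x 62 mm outside, 54 x 54 mm inside, 34 mm high, floor 4 mm thick, its sides parallel to the caddy's. Origin: centre of its underside, which lies on the caddy's floor 6 mm above the table (so its inner floor is 10 mm and its rim 40 mm above the table); axes as the caddy's.
- well_yellow: yellow square plastic cup, open at the top, fixed in the caddy: 62 x 62 mm outside, 54 x 54 mm inside, 34 mm high, floor 4 mm thick, its sides parallel to the caddy's. Origin: centre of its underside, which lies on the caddy's floor 6 mm above the table (so its inner floor is 10 mm and its rim 40 mm above the table); axes as the caddy's.
- well_orange: orange square plastic cup, open at the top, fixed in the caddy: 62 x 62 mm outside, 54 x 54 mm inside, 34 mm high, floor 4 mm thick, its sides parallel to the caddy's. Origin: centre of its underside, which lies on the caddy's floor 6 mm above the table (so its inner floor is 10 mm and its rim 40 mm above the table); axes as the caddy's.
Not all that is in view belongs to the job. Leave any blue or purple look-alike of the red_bottle alone.

How it is judged:
By the outcome, as a careful person would: the job done as asked, in the order asked, and still so for the second after the job is handed in, with the robot touching nothing.
It also fails if it takes over 88 s, if anything falls off the work surface, if the arm or the gripper's body presses on something with over 40 N, if the wrist force passes 120 N, or if a joint passes its speed limit or range.

ROBOT

A 6-joint arm with a two-finger parallel gripper is mounted at the origin on a cart in front of the work surface, level with it; the furniture and walls round the work are solid. World frame = base frame: x ahead of the robot, y to its left, z up, the work surface at z = 0. Lengths are in m, angles in degrees, forces in N, time in s.
With the tool pointing down it reaches from about 0.3 to 0.75 m from the base axis. Payload 8.5 kg.
Tool frame: the origin (TCP) lies at the very end of the fingers, on their centre line; the grasp point (between the pads) lies 19 mm behind it (env.hold_point_z is the distance from the TCP to the grasp point, in m); z points along the fingers, y is the line along which they close (so a half turn about z gives the same grasp; the last joint's range is limited). The gripper opens to 85 mm and grips with 20 to 120 N. Pads are 22 mm wide; open, the fingers measure 114 mm over their backs; the gripper's body (76 mm by 85 mm) begins 54 mm behind the grasp point. The pads swing forward as they close: fully open they stand 13 mm farther back than shut.
Start: joints at [57.279, 21.807, 74.336, -0, 83.858, -12.336], TCP at [0.192, 0.516, 0.231] pointing down, gripper open.
Joint ranges: [-178.18, 178.18], [-50.72, 133.34], [12.68, 142.11], [-81.47, 261.47], [9.98, 163.14], [-165.26, 165.26]. Speed limits (degrees/s): [136.94, 136.94, 180, 180, 180, 180].

INTERFACE

Orientations are given as a 3x3 rotation matrix whose columns are the frame's x, y, z axes.
In Python, from rig import env, optics gives the robot as it stands.
- The arm moves only by the shell command python3 -m jog 'ROWS' [OPENING] [FORCE]. ROWS is JSON, a list of rows, each an object with "linear": the shift along the tool's x, y, z in units of 40 mm (1.0 is 40 mm), a list of three; "roll": the turn about the tool's z in units of 5 degrees (1.0 is 5 degrees). A call has 1 to 12 rows; each row shifts and turns the commanded pose from where the row before left it, along the tool's axes as they then stand; what a row does not reach is not made up. A row lasts 1/12 s, in which the tool goes at most 41.7 mm and 7.16 degrees, less where a joint would pass 70% of its speed; a pose out of reach is approached as far as the arm can. A call is refused whole if a number of a shift passes 1 or a number of a turn 1, either way. A call with a gripper value outside its range is refused whole. OPENING is the opening, from -1 (shut) to 1 (fully open), set as the call begins (- or left out, the last holds). The fingers move at their own pace and stop on an object; FORCE is the grip in N (left out, the last holds). Time passes only in rows, so rows that do not move let the fingers close. It gives the time, the measured TCP pose, the force, the opening and the grip force at its end, in the units of the state.
- env.observe(): the state, without advancing time (a new reading comes with each control period).
- optics.get_image(name): name is "side" or "top" or "wrist"; returns the picture (384x512x3 uint8, red, green, blue); there is no depth.
- optics.calibration(name): a dict with "fov_y" (degrees; the focal length in pixels is half the picture's height over the tangent of half this angle, whatever the lens; pixels are square), "cx", "cy" (the principal point, pixels), "T" (4x4, takes a point from camera to world coordinates). Camera axes: x right, y down, z forward; pixel columns grow to the right and rows downward; lengths in m; the calibration is good to about 2 mm. A picture is of the moment at which its call begins: read the wrist's pose just before it. calibration takes no time and is no camera call; for the wrist camera it gives the pose at the moment of the call.
- env.close_job(): hands the job in; it is judged then, once.
The state is a dict: "time_s": time; "q": joint angles; "qvel": joint speeds; "joint_efforts": joint torques, N m; "position": TCP position; "tool_rot": TCP orientation; "ft_force": force on the tool from outside, world axes, zero at the start; "wrist_torque": the same for the moment, N m; "grip_width": finger opening in m; "gripper_force": force on a finger pad.
Only numpy, scipy, OpenCV 4.12 (cv2) and the standard library are available. Lean on these libraries where they do the work, as an engineer would, in place of code of your own. Each camera call takes 0.05 s, during which the arm holds its last target. There are 200 camera calls.

## Working session

There is one attempt and no reset: what is moved stays moved. The work goes in short steps, Python scripts to look and compute and a shell command to move; the robot and the scene stay as the last step left them, time stands still between calls to the robot, and variables do not carry over. Pictures are saved under pics/ and viewed, at most 14 in all, crops included, and the job is handed in when it is done.

```bash
mkdir -p pics; ls; python3 - <<'E'
from rig import env, optics
import cv2
for n in("top","side"):
    im=optics.get_image(n); cv2.imwrite(f"pics/{n}0.png",cv2.resize(im[:,:,::-1],(800,600),interpolation=cv2.INTER_CUBIC))
    cv2.imwrite(f"pics/{n}_raw.png",im[:,:,::-1])
    c=optics.calibration(n);print(n,c)
s=env.observe();print(s["time_s"],s["position"],s["tool_rot"],s["grip_width"],env.hold_point_z)
E
```

```text
pics
top {'fov_y': 44.02903306668407, 'cx': 247.7650686144352, 'cy': 192.24291783289303, 'T': array([[-0.02782163, -0.98193998,  0.18713588,  0.20966588],
       [-0.99945198,  0.03068444,  0.01241823,  0.1435593 ],
       [-0.01793612, -0.18668782, -0.98225554,  1.38088034],
       [ 0.        ,  0.        ,  0.        ,  1.        ]])}
side {'fov_y': 46.08676493991508, 'cx': 252.1551392337681, 'cy': 189.89325213642715, 'T': array([[ 0.92437859, -0.16384306,  0.34449916,  0.09640416],
       [-0.38146676, -0.39059686,  0.83780499, -0.78900516],
       [-0.00270824, -0.90586398, -0.42356006,  0.52936283],
       [ 0.        ,  0.        ,  0.        ,  1.        ]])}
0.1 [0.19144202 0.51532862 0.23076693] [[-9.37379545e-01  3.48308906e-01 -7.03406882e-04]
 [ 3.48309514e-01  9.37378906e-01 -1.12652805e-03]
 [ 2.66979021e-04 -1.30098766e-03 -9.99999118e-01]] 0.08556598572917382 0.0187
```

View pics/top0.png

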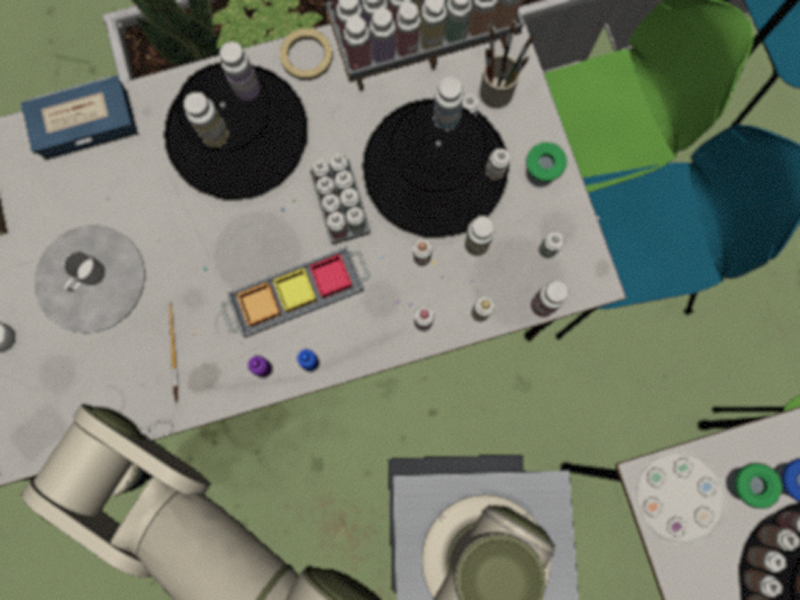

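View pics/side0.png

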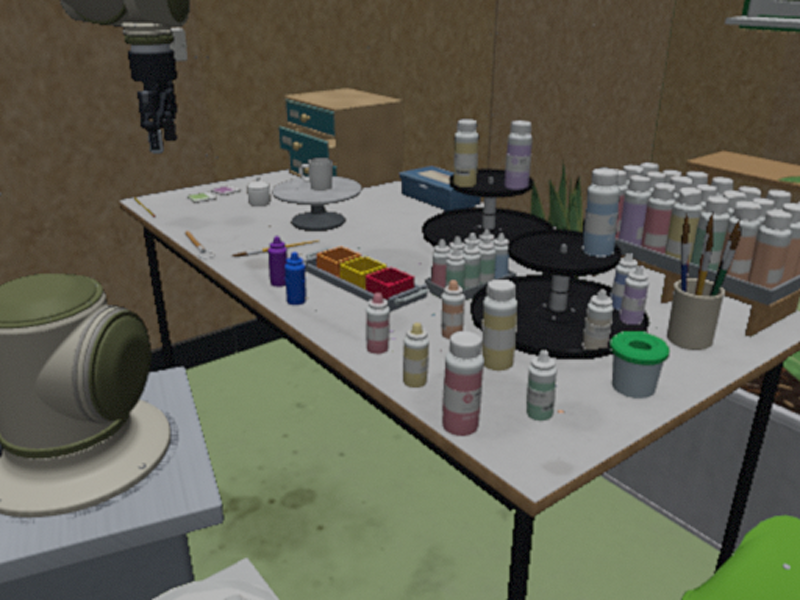

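Candidates in the top view (800x600 px): red cap (424,316), yellow cap (484,306) and peach cap (422,250) have small bodies and coloured nozzles, so they fit. I'm leaving big yellow (480,235), green with white cap (553,242), big red (550,297), purple (260,366) and blue (307,360). I'll confirm this in enlarged crops.

```bash
python3 - <<'E'
import cv2,numpy as np
def crop(n,x0,y0,w,h,k):
    im=cv2.imread(f"pics/{n}_raw.png")[y0:y0+h,x0:x0+w]
    im=cv2.resize(im,None,fx=k,fy=k,interpolation=cv2.INTER_CUBIC)
    for i in range(0,w,20): cv2.line(im,(i*k,0),(i*k,6),(0,0,255),1);cv2.putText(im,str(x0+i),(i*k,16),0,.35,(255,0,0),1)
    for i in range(0,h,20): cv2.line(im,(0,i*k),(6,i*k),(0,0,255),1);cv2.putText(im,str(y0+i),(8,i*k+4),0,.35,(255,0,0),1)
    return im
cv2.imwrite("pics/ctop.png",crop("top",240,130,130,80,6))
cv2.imwrite("pics/ctop2.png",crop("top",140,150,100,60,8))
cv2.imwrite("pics/cside.png",crop("side",190,150,180,140,4))
E
```

```text
(no output)
```

View pics/ctop.png

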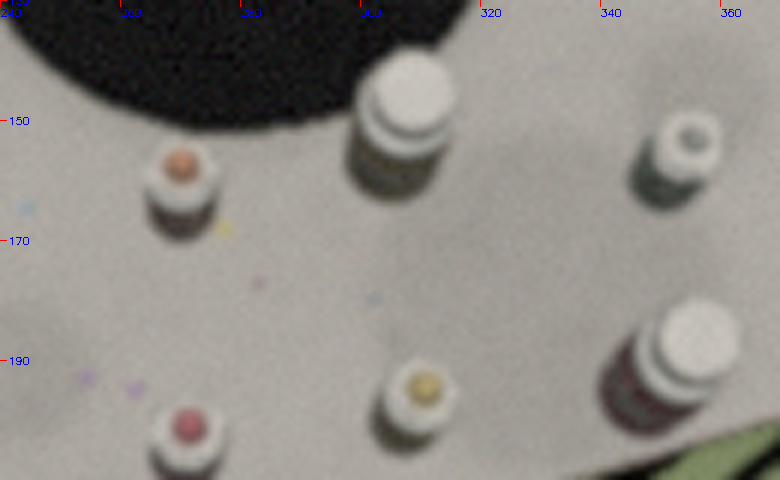

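View pics/ctop2.png

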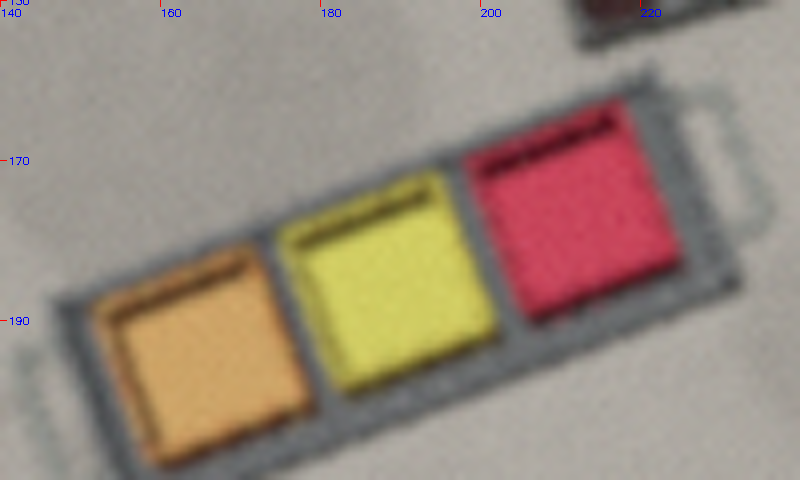

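View pics/cside.png

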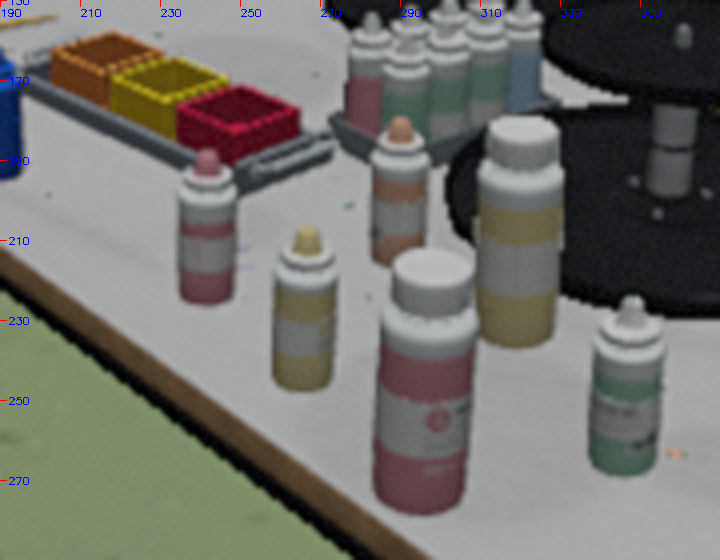

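```bash
cat > geo.py <<'E'
import numpy as np
from rig import env, optics
def ray(c,u,v):
    f=192/np.tan(np.radians(c["fov_y"]/2)); T=c["T"]
    d=T[:3,:3]@np.array([(u-c["cx"])/f,(v-c["cy"])/f,1]); return T[:3,3],d/np.linalg.norm(d)
def tri(*obs):
    A=0;b=0
    for c,u,v in obs:
        o,d=ray(c,u,v);P=np.eye(3)-np.outer(d,d);A=A+P;b=b+P@o
    p=np.linalg.solve(A,b); r=max(np.linalg.norm(np.cross(p-ray(c,u,v)[0],ray(c,u,v)[1])) for c,u,v in obs)
    return p,r
def plane(c,u,v,z):
    o,d=ray(c,u,v); return o+d*(z-o[2])/d[2]
def togo(x,y,z,yaw=None):
    "rows needed: tool-frame shift in mm and units of 40mm; yaw = world direction of closing axis, deg"
    s=env.observe();R=s["tool_rot"]; d=R.T@(np.array([x,y,z])-s["position"])
    print("t",s["time_s"],"pos",s["position"].round(4),"yaw_y",round(np.degrees(np.arctan2(R[1,1],R[0,1])),2),"shift units",(d/.04).round(3))
E
python3 - <<'E'
from geo import *
t=optics.calibration("top");s=optics.calibration("side")
for n,a,b in [("red",(271.7,201),(241.8,190.8)),("yel",(310.8,194.7),(267,210.5)),("ora",(270.2,157.5),(290,182.5)),("grn",(355.7,153.3),(348,228)),("BY",(309,145),(321.2,182.5)),("BR",(356.3,186.7),(298,216)),
 ("wR",(212.1,176.1),(249.5,177.5)),("wY",(188.8,185.1),(232.5,169.5)),("wO",(165.6,194.6),(217,163))]:
    p,r=tri((t,*a),(s,*b)); z=.04 if n[0]=='w' else .128 if n[0]=='B' else .090
    print(n,p.round(4),round(r,4),"top@z",plane(t,*a,z).round(4),"side@z",plane(s,*b,z).round(4))
w=optics.calibration("wrist"); s=env.observe(); R=s["tool_rot"]; print("cam in tool",R.T@(w["T"][:3,3]-s["position"]),(R.T@w["T"][:3,:3]).round(2),w["fov_y"])
E
```

```text
red [0.4316 0.0939 0.0853] 0.0019 top@z [0.429  0.0946 0.09  ] side@z [0.43   0.0847 0.09  ]
yel [ 0.4464 -0.0152  0.0836] 0.002 top@z [ 0.4433 -0.0137  0.09  ] side@z [ 0.4436 -0.0261  0.09  ]
ora [0.5558 0.0934 0.0849] 0.0018 top@z [0.5528 0.0942 0.09  ] side@z [0.5527 0.0836 0.09  ]
grn [ 0.5606 -0.1474  0.0855] 0.0025 top@z [ 0.5571 -0.1453  0.09  ] side@z [ 0.5589 -0.1537  0.09  ]
BY [ 0.5771 -0.0126  0.125 ] 0.0018 top@z [ 0.5744 -0.0114  0.128 ] side@z [ 0.5757 -0.0181  0.128 ]
BR [ 0.4566 -0.1329  0.1269] 0.002 top@z [ 0.4544 -0.1319  0.128 ] side@z [ 0.4579 -0.1346  0.128 ]
wR [0.5187 0.2622 0.0367] 0.0021 top@z [0.5159 0.2625 0.04  ] side@z [0.5181 0.2553 0.04  ]
wY [0.494  0.3299 0.0385] 0.0022 top@z [0.4914 0.3303 0.04  ] side@z [0.4951 0.3267 0.04  ]
wO [0.4691 0.3972 0.0374] 0.003 top@z [0.4656 0.3974 0.04  ] side@z [0.4704 0.3911 0.04  ]
cam in tool [ 0.07898111  0.0001451  -0.14298188] [[ 0.   -0.95 -0.31]
 [ 1.    0.    0.  ]
 [-0.   -0.31  0.95]] 71.60134134892681
```

The crops confirm it: red, yellow and peach nozzles are at raw top pixels (272,201), (311,195) and (270,157.5), with white caps on the others. First I'll pass over the caddy for a wrist view.

```bash
python3 -m jog '[{"linear":[-0.8,-0.17,0],"roll":0},{"linear":[-0.8,-0.17,0],"roll":0},{"linear":[-0.8,-0.17,0],"roll":0},{"linear":[-0.8,-0.17,0],"roll":0},{"linear":[-0.8,-0.17,0],"roll":0},{"linear":[-0.8,-0.17,0],"roll":0},{"linear":[-0.8,-0.17,0],"roll":0},{"linear":[-0.8,-0.17,0],"roll":0},{"linear":[-0.8,-0.17,0],"roll":0},{"linear":[-0.8,-0.17,0],"roll":0},{"linear":[0,0,0],"roll":0},{"linear":[0,0,0],"roll":0}]' 1 40
cat > snap.py <<'E'
import sys,cv2,pickle; from geo import *
n=sys.argv[1]; c=optics.calibration("wrist"); im=optics.get_image("wrist")
pickle.dump(c,open(f"pics/{n}.pkl","wb")); im=cv2.resize(im[:,:,::-1],(768,576),interpolation=cv2.INTER_CUBIC); cv2.imwrite(f"pics/{n}.png",im)
s=env.observe(); print(s["position"].round(4),s["time_s"])
E
python3 snap.py w1
python3 - <<'E'
from geo import *
t=optics.calibration("top");print([plane(t,u,v,z).round(3)[:2] for u,v,z in((216,142,.1),(227.5,138,.1),(211,155,0),(235,150,0))])
E
```

```text
time_s: 1.1
position: [0.4687, 0.3394, 0.2305]
tool_rot: [[-0.936, 0.351, -0.001], [0.351, 0.936, -0.0], [0.001, -0.001, -1.0]]
ft_force: [-0.1, -0.1, -0.6]
grip_width: 0.0851
gripper_force: 0.0
[0.4677 0.3401 0.2308] 1.15
[array([0.6  , 0.245]), array([0.611, 0.212]), array([0.59 , 0.268]), array([0.603, 0.196])]
```

View pics/w1.png

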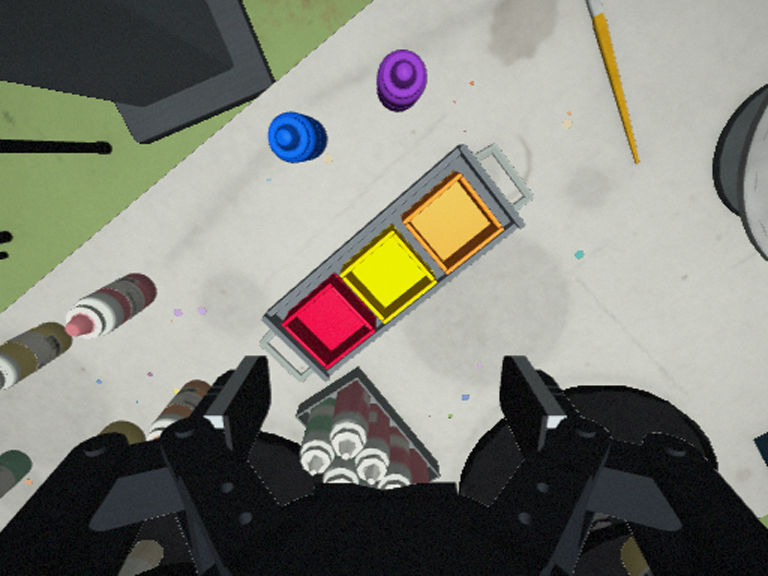

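```bash
python3 - <<'E'
from geo import *; import pickle
c=pickle.load(open("pics/w1.pkl","rb")); t=optics.calibration("top");s=optics.calibration("side")
for n,w,a,b in [("R",(330,324),(212.1,176.1),(249.5,177.5)),("Y",(389.5,275),(188.8,185.1),(232.5,169.5)),("O",(453,223),(165.6,194.6),(217,163))]:
    o=(c,w[0]/1.5,w[1]/1.5); print(n,plane(*o,.04).round(4),[x.round(4) if i==0 else round(x,4) for i,x in enumerate(tri(o,(t,*a)))],tri(o,(t,*a),(s,*b))[0].round(4))
print("red cap",tri((c,78/1.5,325/1.5),(t,271.7,201)),tri((c,78/1.5,325/1.5),(t,271.7,201),(s,241.8,190.8)))
togo(.431,.094,.2)
E
```

```text
R [0.5163 0.2686 0.04  ] [array([0.5203, 0.2641, 0.0259]), np.float64(0.0011)] [0.5192 0.2647 0.0344]
Y [0.4916 0.3354 0.04  ] [array([0.4964, 0.3333, 0.0204]), np.float64(0.0009)] [0.4941 0.3326 0.0364]
O [0.4675 0.4011 0.04  ] [array([0.4731, 0.4039, 0.0079]), np.float64(0.0014)] [0.4692 0.3994 0.0362]
red cap (array([0.43071817, 0.09435645, 0.08352352]), np.float64(0.000620715274889767)) (array([0.43160313, 0.09442722, 0.08460062]), np.float64(0.002151952508152412))
t 1.15 pos [0.4677 0.3401 0.2308] yaw_y 69.56 shift units [-1.289 -6.086  0.773]
```

```bash
python3 -m jog '[{"linear":[-0.13,-0.61,0.08],"roll":0},{"linear":[-0.13,-0.61,0.08],"roll":0},{"linear":[-0.13,-0.61,0.08],"roll":0},{"linear":[-0.13,-0.61,0.08],"roll":0},{"linear":[-0.13,-0.61,0.08],"roll":0},{"linear":[-0.13,-0.61,0.08],"roll":0},{"linear":[-0.13,-0.61,0.08],"roll":0},{"linear":[-0.13,-0.61,0.08],"roll":0},{"linear":[-0.13,-0.61,0.08],"roll":0},{"linear":[-0.13,-0.61,0.08],"roll":0},{"linear":[0,0,0],"roll":0},{"linear":[0,0,0],"roll":0}]' 
python3 snap.py w2; python3 -c "
from geo import *
togo(.431,.094,.04)"
```

```text
time_s: 2.15
position: [0.4309, 0.0937, 0.1995]
tool_rot: [[-0.937, 0.349, -0.0], [0.349, 0.937, 0.0], [0.0, 0.0, -1.0]]
ft_force: [-0.1, 0.9, 0.8]
grip_width: 0.0855
gripper_force: 0.0
[0.4312 0.0943 0.1995] 2.2
t 2.2 pos [0.4312 0.0943 0.1995] yaw_y 69.64 shift units [ 2.000e-03 -1.000e-02  3.989e+00]
```

View pics/w2.png

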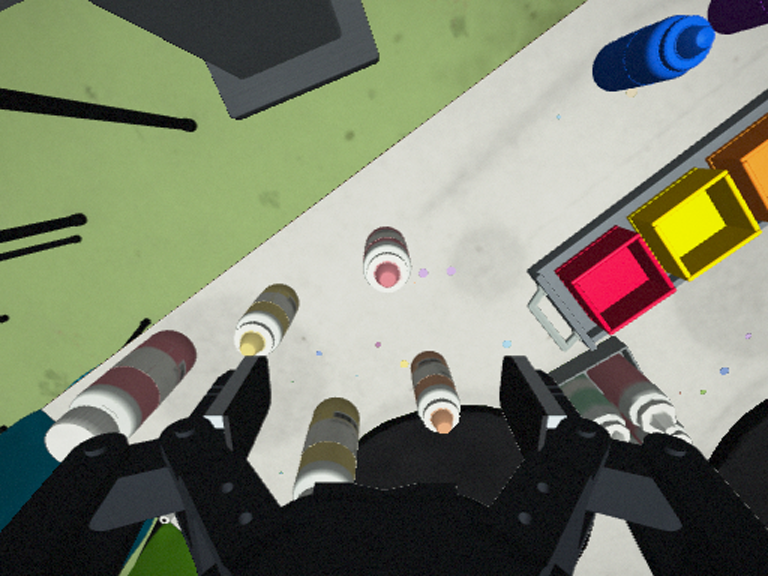

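Wrist view: red cap (387,274), yellow cap (252,345), orange cap (442,423); all standing and clear. I'll refine with two wrist places.

```bash
python3 - <<'E'
from geo import *; import pickle
c1=pickle.load(open("pics/w1.pkl","rb"));c=pickle.load(open("pics/w2.pkl","rb")); t=optics.calibration("top")
for n,w,a in (("R",(387,274),(271.7,201)),("Y",(252,345),(310.8,194.7)),("O",(442,423),(270.2,157.5))):
    print(n,plane(c,w[0]/1.5,w[1]/1.5,.09).round(4),tri((c,w[0]/1.5,w[1]/1.5),(t,*a)))
print(tri((c,387/1.5,274/1.5),(c1,78/1.5,325/1.5)))
E
```

```text
R [0.4292 0.0963 0.09  ] (array([0.43012751, 0.09515275, 0.08548223]), np.float64(0.0007807526124837624))
Y [ 0.4449 -0.0103  0.09  ] (array([ 0.44568373, -0.01394461,  0.08397129]), np.float64(0.0014074888574009301))
O [0.5531 0.0944 0.09  ] (array([0.55259773, 0.09437335, 0.09067524]), np.float64(0.00011743484910272283))
(array([0.43090419, 0.09573704, 0.08500368]), np.float64(0.0002586324429754962))
```

```bash
python3 -m jog '[{"linear":[0.02,0.01,0.5],"roll":0},{"linear":[0.02,0,0.5],"roll":0},{"linear":[0,0,0.5],"roll":0},{"linear":[0,0,0.5],"roll":0},{"linear":[0,0,0.5],"roll":0},{"linear":[0,0,0.5],"roll":0},{"linear":[0,0,0.5],"roll":0},{"linear":[0,0,0.35],"roll":0},{"linear":[0,0,0.1],"roll":0},{"linear":[0,0,0],"roll":0},{"linear":[0,0,0],"roll":0},{"linear":[0,0,0],"roll":0}]' && python3 -m jog '[{"linear":[0,0,0],"roll":0},{"linear":[0,0,0],"roll":0},{"linear":[0,0,0],"roll":0},{"linear":[0,0,0],"roll":0},{"linear":[0,0,0],"roll":0},{"linear":[0,0,0],"roll":0},{"linear":[0,0,0],"roll":0},{"linear":[0,0,0],"roll":0},{"linear":[0,0,0],"roll":0},{"linear":[0,0,0],"roll":0},{"linear":[0,0,0],"roll":0},{"linear":[0,0,0],"roll":0}]' -1 30
```

```text
time_s: 3.2
position: [0.4308, 0.0948, 0.0422]
tool_rot: [[-0.938, 0.348, 0.002], [0.348, 0.938, -0.0], [-0.002, 0.001, -1.0]]
ft_force: [0.2, -1.8, 1.1]
grip_width: 0.0854
gripper_force: 0.0
time_s: 4.2
position: [0.4305, 0.0943, 0.0416]
tool_rot: [[-0.937, 0.348, 0.001], [0.348, 0.937, -0.0], [-0.001, 0.0, -1.0]]
ft_force: [-0.0, -0.4, 6.1]
grip_width: 0.0338
gripper_force: 29.7
```

```bash
python3 -m jog '[{"linear":[0,0,-0.1],"roll":0},{"linear":[0,0,-0.2],"roll":0},{"linear":[0,0,-0.3],"roll":0},{"linear":[0,0,-0.3],"roll":0},{"linear":[0,0,-0.3],"roll":0},{"linear":[0,0,-0.3],"roll":0},{"linear":[0,0,-0.3],"roll":0},{"linear":[0,0,-0.3],"roll":0},{"linear":[0,0,-0.3],"roll":0},{"linear":[0,0,-0.1],"roll":0},{"linear":[0,0,0],"roll":0},{"linear":[0,0,0],"roll":0}]' && python3 -m jog '[{"linear":[-0.02,0.2,0],"roll":0},{"linear":[-0.05,0.4,0],"roll":0},{"linear":[-0.06,0.5,0],"roll":0},{"linear":[-0.06,0.55,0],"roll":0},{"linear":[-0.07,0.6,0],"roll":0},{"linear":[-0.07,0.6,0],"roll":0},{"linear":[-0.07,0.55,0],"roll":0},{"linear":[-0.06,0.5,0],"roll":0},{"linear":[-0.05,0.4,0],"roll":0},{"linear":[-0.04,0.3,0],"roll":0},{"linear":[-0.02,0.16,0],"roll":0},{"linear":[0,0,0],"roll":0}]' && python3 -m jog '[{"linear":[0,0,0],"roll":0},{"linear":[0,0,0],"roll":0},{"linear":[0,0,0],"roll":0}]'
python3 snap.py w3; python3 -c "
from geo import *
togo(.518,.265,.0515)"
```

```text
time_s: 5.2
position: [0.43, 0.0944, 0.1412]
tool_rot: [[-0.937, 0.348, -0.0], [0.348, 0.937, 0.0], [0.0, -0.0, -1.0]]
ft_force: [0.2, 1.1, -0.4]
grip_width: 0.0337
gripper_force: 30.1
time_s: 6.2
position: [0.5179, 0.2661, 0.1404]
tool_rot: [[-0.938, 0.347, -0.001], [0.347, 0.938, -0.0], [0.001, -0.001, -1.0]]
ft_force: [-0.6, 0.4, -1.4]
grip_width: 0.0338
gripper_force: 30.1
time_s: 6.45
position: [0.5177, 0.2644, 0.1413]
tool_rot: [[-0.937, 0.349, -0.0], [0.349, 0.937, -0.0], [0.0, -0.0, -1.0]]
ft_force: [-0.4, -0.8, -0.5]
grip_width: 0.0335
gripper_force: 30.1
[0.5178 0.2644 0.1414] 6.5
t 6.5 pos [0.5178 0.2644 0.1414] yaw_y 69.57 shift units [-1.000e-03  1.500e-02  2.248e+00]
```

View pics/w3.png

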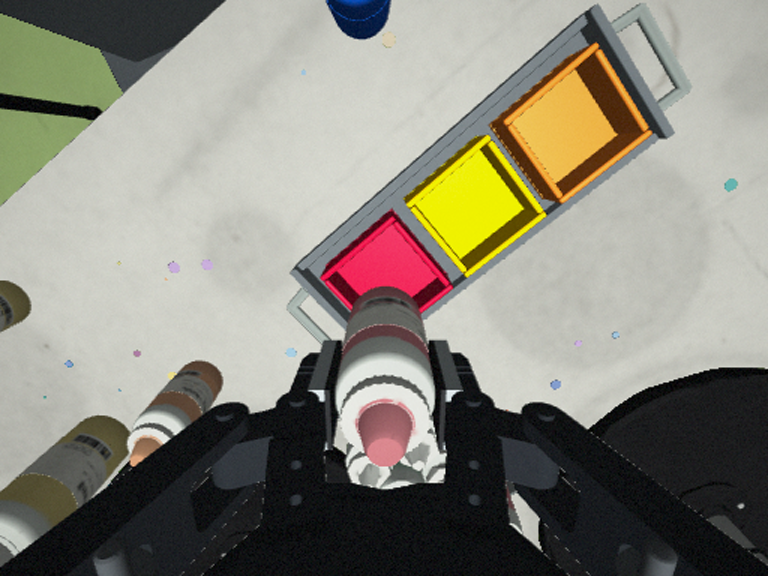

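Red is held upright. I'll check the well positions from this closer view (yellow rim centre ~(477,207), red mid-diagonal ~(387,281)).

```bash
python3 - <<'E'
from geo import *; import pickle
c1=pickle.load(open("pics/w1.pkl","rb"));c=pickle.load(open("pics/w3.pkl","rb"))
for a,b in (((387,281),(330,324)),((477,207),(389.5,275)),):
    print(plane(c,a[0]/1.5,a[1]/1.5,.04).round(4),tri((c,a[0]/1.5,a[1]/1.5),(c1,b[0]/1.5,b[1]/1.5)))
E
```

```text
[0.518  0.2661 0.04  ] (array([0.52187701, 0.26447208, 0.02583107]), np.float64(0.0004490449824706843))
[0.4928 0.3336 0.04  ] (array([0.49402936, 0.33477016, 0.03256434]), np.float64(0.00031901486780857826))
```

```bash
python3 -m jog '[{"linear":[0,0.04,0.1],"roll":0},{"linear":[0,0,0.25],"roll":0},{"linear":[0,0,0.3],"roll":0},{"linear":[0,0,0.35],"roll":0},{"linear":[0,0,0.35],"roll":0},{"linear":[0,0,0.3],"roll":0},{"linear":[0,0,0.25],"roll":0},{"linear":[0,0,0.15],"roll":0},{"linear":[0,0,0.1],"roll":0},{"linear":[0,0,0.05],"roll":0},{"linear":[0,0,0.03],"roll":0},{"linear":[0,0,0],"roll":0}]' && python3 -m jog '[{"linear":[0,0,0],"roll":0},{"linear":[0,0,0],"roll":0},{"linear":[0,0,0],"roll":0},{"linear":[0,0,0],"roll":0}]'
```

```text
time_s: 7.5
position: [0.5187, 0.2665, 0.0523]
tool_rot: [[-0.937, 0.348, 0.001], [0.348, 0.937, 0.0], [-0.0, 0.0, -1.0]]
ft_force: [0.4, -0.0, -0.3]
grip_width: 0.0337
gripper_force: 30.1
time_s: 7.83
position: [0.5186, 0.2665, 0.0524]
tool_rot: [[-0.937, 0.348, 0.0], [0.348, 0.937, 0.0], [-0.0, 0.0, -1.0]]
ft_force: [-0.2, 0.7, -0.2]
grip_width: 0.0339
gripper_force: 30.1
```

```bash
python3 -m jog '[{"linear":[0,0,0.02],"roll":0},{"linear":[0,0,0.01],"roll":0},{"linear":[0,0,0],"roll":0}]' && python3 -m jog '[{"linear":[0,0,0],"roll":0},{"linear":[0,0,0],"roll":0},{"linear":[0,0,0],"roll":0},{"linear":[0,0,0],"roll":0},{"linear":[0,0,0],"roll":0},{"linear":[0,0,0],"roll":0},{"linear":[0,0,0],"roll":0},{"linear":[0,0,0],"roll":0}]' 0.45 && python3 -m jog '[{"linear":[0,0,-0.2],"roll":0},{"linear":[0,0,-0.3],"roll":0},{"linear":[0,0,-0.4],"roll":0},{"linear":[0,0,-0.4],"roll":0},{"linear":[0,0,-0.4],"roll":0},{"linear":[0,0,-0.4],"roll":0},{"linear":[0,0,-0.4],"roll":0},{"linear":[0,0,-0.4],"roll":0},{"linear":[0,0,-0.3],"roll":0},{"linear":[0,0,-0.2],"roll":0},{"linear":[0,0,0],"roll":0},{"linear":[0,0,0],"roll":0}]'; python3 -c "
from geo import *
togo(.4455,-.0135,.0415)"
```

```text
time_s: 8.08
position: [0.5188, 0.2665, 0.0517]
tool_rot: [[-0.937, 0.348, 0.001], [0.348, 0.937, 0.0], [-0.001, 0.001, -1.0]]
ft_force: [-0.8, -0.5, 5.7]
grip_width: 0.0334
gripper_force: 30.6
time_s: 8.75
position: [0.5185, 0.2665, 0.0509]
tool_rot: [[-0.937, 0.348, -0.0], [0.348, 0.937, 0.0], [0.0, 0.0, -1.0]]
ft_force: [0.1, -1.1, 0.8]
grip_width: 0.0621
gripper_force: 0.0
time_s: 9.75
position: [0.5184, 0.2664, 0.187]
tool_rot: [[-0.937, 0.348, 0.0], [0.348, 0.937, 0.0], [-0.0, 0.0, -1.0]]
ft_force: [-0.4, 0.1, -0.3]
grip_width: 0.0614
gripper_force: 0.0
t 9.75 pos [0.5184 0.2664 0.187 ] yaw_y 69.61 shift units [-0.728 -7.195  3.636]
```

Over to the yellow bottle; check with a picture before descending.

```bash
python3 -m jog '[{"linear":[-0.06,-0.6,0],"roll":0},{"linear":[-0.06,-0.6,0],"roll":0},{"linear":[-0.06,-0.6,0],"roll":0},{"linear":[-0.06,-0.6,0],"roll":0},{"linear":[-0.06,-0.6,0],"roll":0},{"linear":[-0.06,-0.6,0],"roll":0},{"linear":[-0.06,-0.6,0],"roll":0},{"linear":[-0.06,-0.6,0],"roll":0},{"linear":[-0.06,-0.6,0],"roll":0},{"linear":[-0.06,-0.6,0],"roll":0},{"linear":[-0.06,-0.6,0],"roll":0},{"linear":[-0.06,-0.6,0],"roll":0}]' 1 && python3 -m jog '[{"linear":[0,0,0],"roll":0},{"linear":[0,0,0],"roll":0}]'
python3 snap.py w4; python3 -c "
from geo import *
togo(.4455,-.0135,.0415)"
```

```text
time_s: 10.75
position: [0.4443, -0.0145, 0.1861]
tool_rot: [[-0.937, 0.348, -0.002], [0.348, 0.937, 0.001], [0.002, -0.0, -1.0]]
ft_force: [0.2, -0.4, 0.6]
grip_width: 0.0858
gripper_force: 0.0
time_s: 10.92
position: [0.4447, -0.0142, 0.1863]
tool_rot: [[-0.937, 0.35, -0.001], [0.35, 0.937, 0.001], [0.002, 0.0, -1.0]]
ft_force: [-0.2, 1.0, -0.2]
grip_width: 0.0855
gripper_force: 0.0
[ 0.4449 -0.0135  0.1864] 10.9667
t 10.9667 pos [ 0.4449 -0.0135  0.1864] yaw_y 69.56 shift units [-0.018  0.005  3.622]
```

View pics/w4.png

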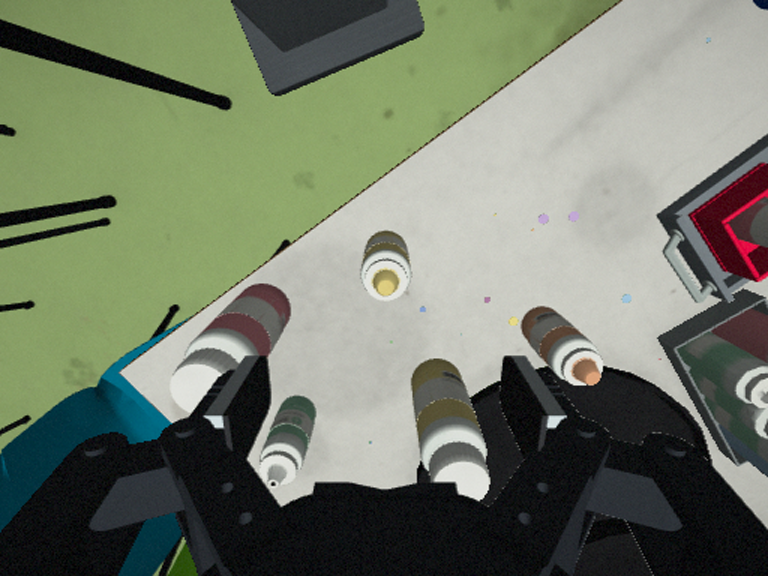

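The yellow cap is at (386,284), centred between the fingers, and nothing is in the way. Descend and grip.

```bash
python3 -m jog '[{"linear":[-0.02,0,0.3],"roll":0},{"linear":[0,0,0.5],"roll":0},{"linear":[0,0,0.5],"roll":0},{"linear":[0,0,0.5],"roll":0},{"linear":[0,0,0.5],"roll":0},{"linear":[0,0,0.5],"roll":0},{"linear":[0,0,0.5],"roll":0},{"linear":[0,0,0.2],"roll":0},{"linear":[0,0,0.1],"roll":0},{"linear":[0,0,0],"roll":0},{"linear":[0,0,0],"roll":0},{"linear":[0,0,0],"roll":0}]' && python3 -m jog '[{"linear":[0,0,0],"roll":0},{"linear":[0,0,0],"roll":0},{"linear":[0,0,0],"roll":0},{"linear":[0,0,0],"roll":0},{"linear":[0,0,0],"roll":0},{"linear":[0,0,0],"roll":0},{"linear":[0,0,0],"roll":0},{"linear":[0,0,0],"roll":0},{"linear":[0,0,0],"roll":0},{"linear":[0,0,0],"roll":0},{"linear":[0,0,0],"roll":0},{"linear":[0,0,0],"roll":0}]' -1 30 && python3 -m jog '[{"linear":[0,0,-0.1],"roll":0},{"linear":[0,0,-0.2],"roll":0},{"linear":[0,0,-0.3],"roll":0},{"linear":[0,0,-0.4],"roll":0},{"linear":[0,0,-0.5],"roll":0},{"linear":[0,0,-0.5],"roll":0},{"linear":[0,0,-0.5],"roll":0},{"linear":[0,0,-0.5],"roll":0},{"linear":[0,0,-0.4],"roll":0},{"linear":[0,0,-0.2],"roll":0},{"linear":[0,0,-0.1],"roll":0},{"linear":[0,0,0],"roll":0}]'
python3 - <<'E'
from geo import *; import pickle
c=pickle.load(open("pics/w4.pkl","rb"));c2=pickle.load(open("pics/w2.pkl","rb"))
print("O",tri((c,588/1.5,374/1.5),(c2,442/1.5,423/1.5)))
togo(.493,.3335,.0525)
E
```

```text
time_s: 11.97
position: [0.4464, -0.0138, 0.0437]
tool_rot: [[-0.937, 0.348, 0.002], [0.348, 0.937, -0.0], [-0.002, 0.0, -1.0]]
ft_force: [-0.1, 0.5, 0.0]
grip_width: 0.0856
gripper_force: 0.0
time_s: 12.97
position: [0.4461, -0.0139, 0.0433]
tool_rot: [[-0.937, 0.348, 0.001], [0.348, 0.937, -0.0], [-0.001, 0.0, -1.0]]
ft_force: [-1.4, 0.5, 5.5]
grip_width: 0.0336
gripper_force: 29.8
time_s: 13.97
position: [0.4459, -0.0138, 0.1913]
tool_rot: [[-0.937, 0.348, 0.001], [0.348, 0.937, -0.0], [-0.001, 0.0, -1.0]]
ft_force: [0.1, 0.1, -1.1]
grip_width: 0.0332
gripper_force: 30.1
O (array([0.55581418, 0.09407249, 0.08683265]), np.float64(0.00016999668506127247))
t 13.9667 pos [ 0.4459 -0.0138  0.1913] yaw_y 69.61 shift units [1.924 8.549 3.469]
```

```bash
python3 -m jog '[{"linear":[0.04,0.2,0],"roll":0},{"linear":[0.07,0.3,0],"roll":0},{"linear":[0.09,0.4,0],"roll":0},{"linear":[0.11,0.5,0],"roll":0},{"linear":[0.11,0.5,0],"roll":0},{"linear":[0.11,0.5,0],"roll":0},{"linear":[0.11,0.5,0],"roll":0},{"linear":[0.11,0.5,0],"roll":0},{"linear":[0.11,0.5,0],"roll":0},{"linear":[0.11,0.5,0],"roll":0},{"linear":[0.11,0.5,0],"roll":0},{"linear":[0.11,0.5,0],"roll":0}]' && python3 -m jog '[{"linear":[0.11,0.5,0],"roll":0},{"linear":[0.11,0.5,0],"roll":0},{"linear":[0.11,0.5,0],"roll":0},{"linear":[0.11,0.5,0],"roll":0},{"linear":[0.11,0.5,0],"roll":0},{"linear":[0.09,0.3,0],"roll":0},{"linear":[0.07,0.2,0],"roll":0},{"linear":[0.04,0.1,0],"roll":0},{"linear":[0.02,0.05,0],"roll":0},{"linear":[0,0,0],"roll":0},{"linear":[0,0,0],"roll":0},{"linear":[0,0,0],"roll":0}]'
python3 snap.py w5; python3 -c "
from geo import *
togo(.493,.3335,.054)"
```

```text
time_s: 14.97
position: [0.4759, 0.2068, 0.1896]
tool_rot: [[-0.937, 0.348, -0.003], [0.348, 0.937, -0.0], [0.002, -0.001, -1.0]]
ft_force: [-0.2, -0.4, -1.0]
grip_width: 0.0332
gripper_force: 30.1
time_s: 15.97
position: [0.4916, 0.3335, 0.191]
tool_rot: [[-0.937, 0.349, 0.0], [0.349, 0.937, -0.0], [-0.0, -0.0, -1.0]]
ft_force: [0.8, 0.9, -1.0]
grip_width: 0.0334
gripper_force: 30.1
[0.4916 0.3335 0.1911] 16.0167
t 16.0167 pos [0.4916 0.3335 0.1911] yaw_y 69.57 shift units [-0.031  0.012  3.427]
```

View pics/w5.png

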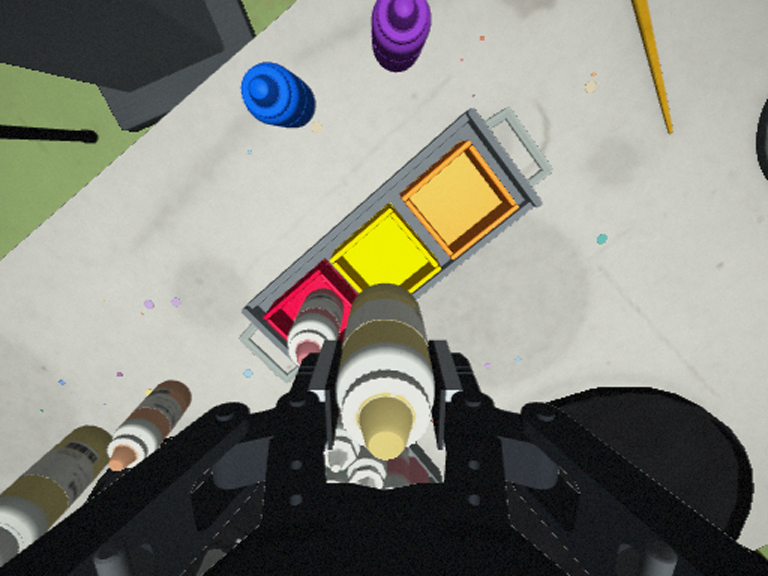

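Red stands upright in its well at (320,310). Yellow is lined up over its own well, whose rim is centred near (387,252). Lower and release with partial opening.

```bash
python3 -m jog '[{"linear":[-0.03,0.01,0.1],"roll":0},{"linear":[0,0,0.3],"roll":0},{"linear":[0,0,0.4],"roll":0},{"linear":[0,0,0.5],"roll":0},{"linear":[0,0,0.5],"roll":0},{"linear":[0,0,0.5],"roll":0},{"linear":[0,0,0.4],"roll":0},{"linear":[0,0,0.3],"roll":0},{"linear":[0,0,0.2],"roll":0},{"linear":[0,0,0.1],"roll":0},{"linear":[0,0,0.05],"roll":0},{"linear":[0,0,0],"roll":0}]' && python3 -m jog '[{"linear":[0,0,0.05],"roll":0},{"linear":[0,0,0],"roll":0},{"linear":[0,0,0],"roll":0},{"linear":[0,0,0],"roll":0}]'
```

```text
time_s: 17.02
position: [0.493, 0.334, 0.0571]
tool_rot: [[-0.937, 0.348, 0.0], [0.348, 0.937, 0.0], [-0.0, 0.0, -1.0]]
ft_force: [0.2, -0.4, -0.9]
grip_width: 0.0335
gripper_force: 30.1
time_s: 17.35
position: [0.493, 0.3341, 0.0553]
tool_rot: [[-0.937, 0.348, 0.001], [0.348, 0.937, 0.0], [-0.0, 0.0, -1.0]]
ft_force: [-0.2, -0.1, -1.6]
grip_width: 0.0336
gripper_force: 30.1
```

```bash
python3 -m jog '[{"linear":[0,0,0.03],"roll":0},{"linear":[0,0,0.03],"roll":0},{"linear":[0,0,0],"roll":0},{"linear":[0,0,0],"roll":0}]' && python3 -m jog '[{"linear":[0,0,0],"roll":0},{"linear":[0,0,0],"roll":0},{"linear":[0,0,0],"roll":0},{"linear":[0,0,0],"roll":0},{"linear":[0,0,0],"roll":0},{"linear":[0,0,0],"roll":0},{"linear":[0,0,0],"roll":0},{"linear":[0,0,0],"roll":0}]' 0.35 && python3 -m jog '[{"linear":[0,0,-0.2],"roll":0},{"linear":[0,0,-0.3],"roll":0},{"linear":[0,0,-0.4],"roll":0},{"linear":[0,0,-0.4],"roll":0},{"linear":[0,0,-0.4],"roll":0},{"linear":[0,0,-0.4],"roll":0},{"linear":[0,0,-0.4],"roll":0},{"linear":[0,0,-0.4],"roll":0},{"linear":[0,0,-0.4],"roll":0},{"linear":[0,0,-0.2],"roll":0},{"linear":[0,0,0],"roll":0},{"linear":[0,0,0],"roll":0}]'; python3 -c "
from geo import *
togo(.5545,.094,.0425)"
```

```text
time_s: 17.68
position: [0.4931, 0.3341, 0.0533]
tool_rot: [[-0.937, 0.348, 0.001], [0.348, 0.937, 0.0], [-0.001, 0.001, -1.0]]
ft_force: [-0.5, -0.4, 5.6]
grip_width: 0.0335
gripper_force: 30.6
time_s: 18.35
position: [0.4928, 0.334, 0.0525]
tool_rot: [[-0.937, 0.348, -0.0], [0.348, 0.937, -0.0], [0.0, -0.0, -1.0]]
ft_force: [0.2, 0.1, 0.6]
grip_width: 0.0579
gripper_force: 0.0
time_s: 19.35
position: [0.4927, 0.334, 0.1924]
tool_rot: [[-0.937, 0.348, 0.0], [0.348, 0.937, 0.0], [-0.0, 0.0, -1.0]]
ft_force: [0.3, 0.4, 0.1]
grip_width: 0.0574
gripper_force: 0.0
t 19.35 pos [0.4927 0.334  0.1924] yaw_y 69.62 shift units [-3.538 -5.086  3.748]
```

```bash
python3 -m jog '[{"linear":[-0.2,-0.3,0],"roll":0},{"linear":[-0.3,-0.43,0],"roll":0},{"linear":[-0.34,-0.49,0],"roll":0},{"linear":[-0.34,-0.49,0],"roll":0},{"linear":[-0.34,-0.49,0],"roll":0},{"linear":[-0.34,-0.49,0],"roll":0},{"linear":[-0.34,-0.49,0],"roll":0},{"linear":[-0.34,-0.49,0],"roll":0},{"linear":[-0.34,-0.49,0],"roll":0},{"linear":[-0.34,-0.49,0],"roll":0},{"linear":[-0.24,-0.3,0],"roll":0},{"linear":[-0.08,-0.14,0],"roll":0}]' 1 && python3 -m jog '[{"linear":[0,0,0],"roll":0},{"linear":[0,0,0],"roll":0}]'
python3 snap.py w6; python3 -c "
from geo import *
togo(.5545,.094,.0425)"
```

```text
time_s: 20.35
position: [0.5548, 0.0912, 0.1914]
tool_rot: [[-0.936, 0.351, -0.002], [0.351, 0.936, -0.0], [0.002, -0.001, -1.0]]
ft_force: [-0.5, 0.0, -0.3]
grip_width: 0.0851
gripper_force: 0.0
time_s: 20.52
position: [0.5542, 0.0939, 0.192]
tool_rot: [[-0.937, 0.349, -0.001], [0.349, 0.937, 0.0], [0.001, -0.0, -1.0]]
ft_force: [0.4, 0.2, -1.2]
grip_width: 0.0854
gripper_force: 0.0
[0.5542 0.0944 0.1922] 20.5667
t 20.5667 pos [0.5542 0.0944 0.1922] yaw_y 69.64 shift units [-0.015 -0.007  3.742]
```

View pics/w6.png

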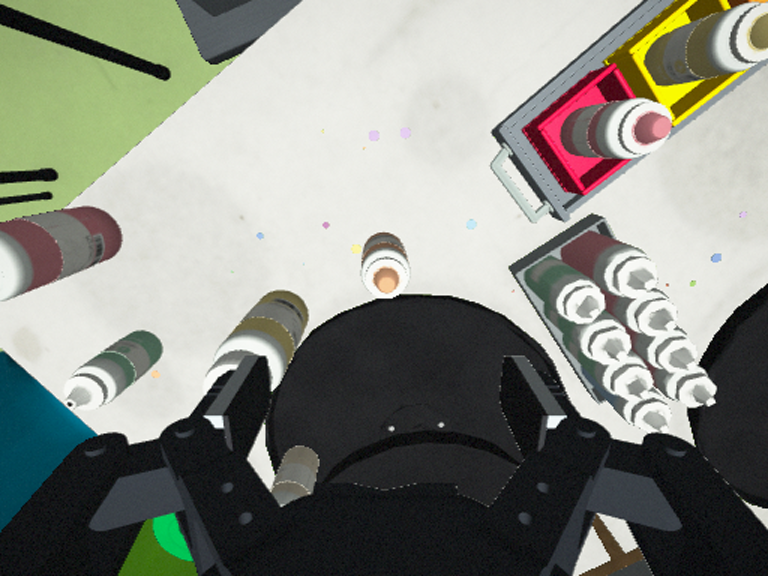

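The orange cap is at (386,281), centred. I'll check clearance to the stand's upper disc (edge at about (420,440)) before descending.

```bash
python3 - <<'E'
from geo import *; import pickle
c=pickle.load(open("pics/w6.pkl","rb"));t=optics.calibration("top")
for p in((420,437),(330,470)): print([plane(c,p[0]/1.5,p[1]/1.5,z).round(3) for z in(.08,.11,.13)])
print("lower edge",plane(c,400/1.5,296/1.5,.01).round(3), plane(c,300/1.5,350/1.5,.01).round(3),plane(c,540/1.5,350/1.5,.01).round(3))
E
```

```text
[array([0.684, 0.075, 0.08 ]), array([0.66, 0.08, 0.11]), array([0.644, 0.084, 0.13 ])]
[array([ 0.689, -0.002,  0.08 ]), array([0.665, 0.012, 0.11 ]), array([0.648, 0.022, 0.13 ])]
lower edge [0.596 0.093 0.01 ] [ 0.613 -0.009  0.01 ] [0.689 0.194 0.01 ]
```

Upper disc edge is at x ≥ 0.644 and the gripper reaches about 0.61, so it clears.

```bash
python3 -m jog '[{"linear":[-0.01,0,0.3],"roll":0},{"linear":[0,0,0.5],"roll":0},{"linear":[0,0,0.5],"roll":0},{"linear":[0,0,0.5],"roll":0},{"linear":[0,0,0.5],"roll":0},{"linear":[0,0,0.5],"roll":0},{"linear":[0,0,0.5],"roll":0},{"linear":[0,0,0.3],"roll":0},{"linear":[0,0,0.12],"roll":0},{"linear":[0,0,0],"roll":0},{"linear":[0,0,0],"roll":0},{"linear":[0,0,0],"roll":0}]' && python3 -m jog '[{"linear":[0,0,0],"roll":0},{"linear":[0,0,0],"roll":0},{"linear":[0,0,0],"roll":0},{"linear":[0,0,0],"roll":0},{"linear":[0,0,0],"roll":0},{"linear":[0,0,0],"roll":0},{"linear":[0,0,0],"roll":0},{"linear":[0,0,0],"roll":0},{"linear":[0,0,0],"roll":0},{"linear":[0,0,0],"roll":0},{"linear":[0,0,0],"roll":0},{"linear":[0,0,0],"roll":0}]' -1 30 && python3 -m jog '[{"linear":[0,0,-0.1],"roll":0},{"linear":[0,0,-0.2],"roll":0},{"linear":[0,0,-0.3],"roll":0},{"linear":[0,0,-0.4],"roll":0},{"linear":[0,0,-0.5],"roll":0},{"linear":[0,0,-0.5],"roll":0},{"linear":[0,0,-0.5],"roll":0},{"linear":[0,0,-0.5],"roll":0},{"linear":[0,0,-0.4],"roll":0},{"linear":[0,0,-0.2],"roll":0},{"linear":[0,0,-0.1],"roll":0},{"linear":[0,0,0],"roll":0}]'
python3 - <<'E'
from geo import *; import pickle
c=pickle.load(open("pics/w5.pkl","rb"))
for p in((401,198),(470,143),(520,206),(452,259),(461,201)): print(plane(c,p[0]/1.5,p[1]/1.5,.04).round(4))
togo(.468,.400,.0535)
E
```

```text
time_s: 21.57
position: [0.5555, 0.094, 0.0447]
tool_rot: [[-0.938, 0.348, 0.002], [0.348, 0.938, -0.0], [-0.002, 0.001, -1.0]]
ft_force: [-0.4, -0.4, -0.2]
grip_width: 0.0852
gripper_force: 0.0
time_s: 22.57
position: [0.5552, 0.0936, 0.0441]
tool_rot: [[-0.937, 0.348, 0.001], [0.348, 0.937, -0.0], [-0.001, -0.0, -1.0]]
ft_force: [-0.6, -0.9, 5.9]
grip_width: 0.0337
gripper_force: 30.1
time_s: 23.57
position: [0.555, 0.0938, 0.1921]
tool_rot: [[-0.937, 0.348, 0.001], [0.348, 0.937, 0.0], [-0.001, 0.0, -1.0]]
ft_force: [0.8, 0.2, -0.7]
grip_width: 0.0337
gripper_force: 30.0
[0.4514 0.3613 0.04  ]
[0.4327 0.419  0.04  ]
[0.4871 0.4407 0.04  ]
[0.5079 0.3822 0.04  ]
[0.4686 0.4014 0.04  ]
t 23.5667 pos [0.555  0.0938 0.1921] yaw_y 69.61 shift units [4.708 6.418 3.464]
```

```bash
python3 -m jog '[{"linear":[0.11,0.15,0],"roll":0},{"linear":[0.18,0.25,0],"roll":0},{"linear":[0.26,0.35,0],"roll":0},{"linear":[0.29,0.4,0],"roll":0},{"linear":[0.29,0.4,0],"roll":0},{"linear":[0.29,0.4,0],"roll":0},{"linear":[0.29,0.4,0],"roll":0},{"linear":[0.29,0.4,0],"roll":0},{"linear":[0.29,0.4,0],"roll":0},{"linear":[0.29,0.4,0],"roll":0},{"linear":[0.29,0.4,0],"roll":0},{"linear":[0.29,0.4,0],"roll":0}]' && python3 -m jog '[{"linear":[0.29,0.4,0],"roll":0},{"linear":[0.29,0.4,0],"roll":0},{"linear":[0.29,0.4,0],"roll":0},{"linear":[0.29,0.4,0],"roll":0},{"linear":[0.22,0.3,0],"roll":0},{"linear":[0.1,0.12,0],"roll":0},{"linear":[0.05,0.05,0],"roll":0},{"linear":[0,0,0],"roll":0},{"linear":[0,0,0],"roll":0},{"linear":[0,0,0],"roll":0},{"linear":[0,0,0],"roll":0},{"linear":[0,0,0],"roll":0}]'
python3 snap.py w7; python3 -c "
from geo import *
togo(.468,.401,.0545)"
```

```text
time_s: 24.57
position: [0.4957, 0.3027, 0.1908]
tool_rot: [[-0.938, 0.348, -0.002], [0.348, 0.938, -0.0], [0.002, -0.001, -1.0]]
ft_force: [0.3, -0.2, -1.1]
grip_width: 0.0336
gripper_force: 30.0
time_s: 25.57
position: [0.4689, 0.3993, 0.1918]
tool_rot: [[-0.937, 0.349, 0.0], [0.349, 0.937, 0.0], [-0.0, 0.0, -1.0]]
ft_force: [-0.5, 0.3, -1.4]
grip_width: 0.0335
gripper_force: 30.0
[0.4689 0.3994 0.1918] 25.6167
t 25.6167 pos [0.4689 0.3994 0.1918] yaw_y 69.57 shift units [0.035 0.031 3.433]
```

View pics/w7.png

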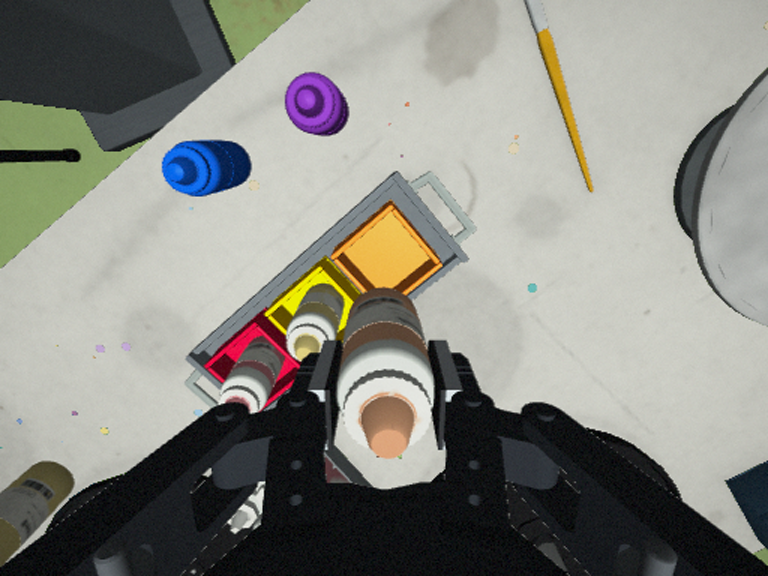

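Red and yellow stand in their wells. Orange is lined up over its own well (rim centre ~(387,252)), so I'll lower it.

```bash
python3 -m jog '[{"linear":[0.03,0.03,0.1],"roll":0},{"linear":[0,0,0.3],"roll":0},{"linear":[0,0,0.4],"roll":0},{"linear":[0,0,0.5],"roll":0},{"linear":[0,0,0.5],"roll":0},{"linear":[0,0,0.5],"roll":0},{"linear":[0,0,0.4],"roll":0},{"linear":[0,0,0.3],"roll":0},{"linear":[0,0,0.2],"roll":0},{"linear":[0,0,0.1],"roll":0},{"linear":[0,0,0.08],"roll":0},{"linear":[0,0,0],"roll":0}]' && python3 -m jog '[{"linear":[0,0,0.03],"roll":0},{"linear":[0,0,0],"roll":0},{"linear":[0,0,0],"roll":0},{"linear":[0,0,0],"roll":0}]'
```

```text
time_s: 26.62
position: [0.468, 0.4013, 0.0564]
tool_rot: [[-0.937, 0.348, 0.0], [0.348, 0.937, -0.0], [-0.0, -0.0, -1.0]]
ft_force: [-0.2, -0.6, -0.4]
grip_width: 0.0337
gripper_force: 30.0
time_s: 26.95
position: [0.468, 0.4014, 0.0557]
tool_rot: [[-0.937, 0.348, 0.001], [0.348, 0.937, 0.0], [-0.0, 0.001, -1.0]]
ft_force: [0.0, 0.6, -1.7]
grip_width: 0.033
gripper_force: 30.0
```

```bash
python3 -m jog '[{"linear":[0,0,0.03],"roll":0},{"linear":[0,0,0.03],"roll":0},{"linear":[0,0,0],"roll":0},{"linear":[0,0,0],"roll":0}]' && python3 -m jog '[{"linear":[0,0,0],"roll":0},{"linear":[0,0,0],"roll":0},{"linear":[0,0,0],"roll":0},{"linear":[0,0,0],"roll":0},{"linear":[0,0,0],"roll":0},{"linear":[0,0,0],"roll":0},{"linear":[0,0,0],"roll":0},{"linear":[0,0,0],"roll":0}]' 0.35 && python3 -m jog '[{"linear":[0,0,-0.2],"roll":0},{"linear":[0,0,-0.3],"roll":0},{"linear":[0,0,-0.4],"roll":0},{"linear":[0,0,-0.4],"roll":0},{"linear":[0,0,-0.4],"roll":0},{"linear":[0,0,-0.4],"roll":0},{"linear":[0,0,-0.4],"roll":0},{"linear":[0,0,-0.4],"roll":0},{"linear":[0,0,-0.4],"roll":0},{"linear":[0,0,-0.4],"roll":0},{"linear":[0,0,-0.3],"roll":0},{"linear":[0,0,0],"roll":0}]' && python3 -m jog '[{"linear":[0.4,0.2,0],"roll":0},{"linear":[0.5,0.3,0],"roll":0},{"linear":[0.5,0.3,0],"roll":0},{"linear":[0.5,0.3,0],"roll":0},{"linear":[0.5,0.3,0],"roll":0},{"linear":[0.5,0.3,0],"roll":0},{"linear":[0.3,0.2,0],"roll":0},{"linear":[0,0,0],"roll":0},{"linear":[0,0,0],"roll":0},{"linear":[0,0,0],"roll":0}]'
python3 - <<'E'
from rig import optics
import cv2,numpy as np
a=optics.get_image("side")[110:300,170:370,::-1];b=optics.get_image("top")[130:220,130:370,::-1]
a=cv2.resize(a,(421,400),interpolation=cv2.INTER_CUBIC);b=cv2.resize(b,(376,141),interpolation=cv2.INTER_CUBIC)
o=np.zeros((400,797,3),np.uint8);o[:,:421]=a;o[:141,421:]=b;cv2.imwrite("pics/final.png",o)
E
```

```text
time_s: 27.28
position: [0.4683, 0.4015, 0.0541]
tool_rot: [[-0.937, 0.348, 0.002], [0.348, 0.937, 0.001], [-0.001, 0.001, -1.0]]
ft_force: [-0.8, -1.5, 6.8]
grip_width: 0.0338
gripper_force: 31.2
time_s: 27.95
position: [0.4679, 0.4014, 0.0529]
tool_rot: [[-0.937, 0.348, -0.0], [0.348, 0.937, -0.0], [0.0, -0.0, -1.0]]
ft_force: [0.8, -1.3, 0.1]
grip_width: 0.0579
gripper_force: 0.0
time_s: 28.95
position: [0.4686, 0.4018, 0.2162]
tool_rot: [[-0.937, 0.348, 0.005], [0.348, 0.937, 0.003], [-0.003, 0.004, -1.0]]
ft_force: [0.4, -0.6, 0.9]
grip_width: 0.0575
gripper_force: 0.0
time_s: 29.78
position: [0.375, 0.5165, 0.2127]
tool_rot: [[-0.937, 0.349, -0.0], [0.349, 0.937, -0.001], [-0.0, -0.001, -1.0]]
ft_force: [-0.7, -0.3, 0.0]
grip_width: 0.0577
gripper_force: 0.0
```

View pics/final.png

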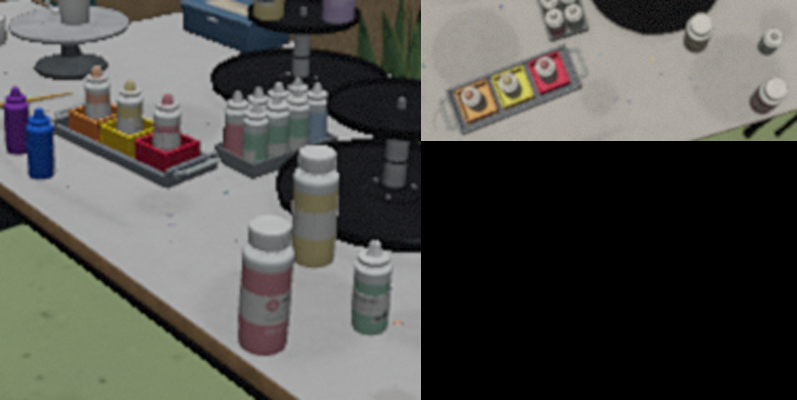

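Orange (97,90), yellow (130,105) and red (167,120) stand upright in their own wells. The white-capped bottles are still where they were, and the arm is clear.

```bash
python3 -c "
from rig import env
print(env.close_job())"
```

```text
the job is handed in; nothing more can be done
None
```

The red, yellow and orange bottles each stand upright in the well of their own colour, the white-capped bottles were left where they stood, and the job was handed in at about 30 s.

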